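Draw the bowl up to the riser and slide its flat cover across onto the rim

TASK

Put the wooden cover on the white bowl. The cover has no knob to hold, so first bring the bowl up against the side of the dark wooden riser that faces it, opposite the cover, then slide the cover straight across from the riser onto the bowl, without lifting it, until it drops in and sits seated and level. Keep the bowl upright, do not let the cover fall, and leave the mug and the tomato tin where they are.

Things in the scene. Friction and masses are not known exactly. Their poses are not given: they have to be found in the camera images.
- riser: Fixed dark wooden step: a board 170 mm (its x) by 160 mm (its y) by 12 mm on four legs, top face 65 mm above the worktop, no raised border. Origin: centre of its footprint, on the worktop. The bowl starts off its +y or -y side (sides 80 mm from the origin), and that is the side meant.
- cover: Loose flat disc of pale wood, 150 mm across, 9 mm thick, 0.16 kg, no knob; under it a concentric dark tapered spigot (114 mm across, 100 below, 5 mm deep) lying on the riser (disc at 70 to 79 mm height). Origin: centre of the spigot's underside, z up. Pushed over the rim it dips forward up to 8 degrees, then drops in level; seated, its origin is about 57 mm above the bowl's.
- bowl: Loose white bowl with small flowers, 0.6 kg, rim 140 mm across, 63 mm high (2 mm lower than the riser's top), foot 90 mm across, inner floor 8 mm up. Inner wall leans outward: radius 39, 45, 54, 62 mm at heights 20, 30, 45, 58 mm. Origin: centre of the foot's underside, z up. The rim touches the riser when the axis is 150 mm from the riser's origin along its y. Slides at about 3 to 5 N.
- mug: Loose white mug with green leaf pattern, about 92 mm wide with handle 127 mm, 95 mm high, at the back of the worktop. Origin: centre of its underside. Bystander.
- tomato_tin: Loose low food tin with a red and blue label, 75 mm across, 58 mm high, at the back of the worktop. Origin: centre of its underside. Bystander.
There are look-alikes about, which are no part of the job. Leave any pink or turquoise look-alike of the bowl alone.

How it is judged:
On the way:
1. the bowl stands upright against a y side of the riser (within 15 mm of touching, within 60 mm of its middle along that side), the cover still lying on the riser ((y of bowl in the frame of riser between 0.14 and 0.165 m or y of bowl in the frame of riser between -0.165 and -0.14 m) and x of bowl in the frame of riser between -0.06 and 0.06 m and angle between bowl's own z axis and vertical below 0.06 rad and height (world z) of bowl below 0.005 m and height (world z) of cover above 0.062 m and angle between cover's own z axis and vertical below 0.05 rad and horizontal distance between cover and riser below 0.06 m), for 0.2 s.
At the end, for the whole second after the job is handed in: the cover lies on the bowl's rim, right way up, level within 2 degrees, its spigot inside the rim (origin 53 to 60.5 mm above the bowl's, axes within 10 mm), the bowl upright on the worktop, both at rest and let go (horizontal distance between cover and bowl below 0.01 m and z of cover in the frame of bowl between 0.053 and 0.0605 m and angle between cover's own z axis and vertical below 0.035 rad and angle between bowl's own z axis and vertical below 0.04 rad and height (world z) of bowl below 0.005 m and linear speed of each of cover, bowl below 0.02 m/s); the robot touches nothing.
It fails at once if the cover is lifted (its underside more than 95 mm above the worktop) (height (world z) of cover above 0.095 m).
It fails at once if the cover falls (its centre below 40 mm) (height (world z) of cover below 0.04 m).
It fails at once if the bowl is tipped more than 17 degrees (angle between bowl's own z axis and vertical above 0.3 rad).
It fails at once if the mug or the tomato tin is shoved more than 30 mm (distance of any of mug, tomato_tin from where it was at the start of the episode above 0.03 m).
It also fails if it takes over 72 s, if anything falls off the work surface, if the arm or the gripper's body presses on something with over 40 N, if the wrist force passes 120 N, or if a joint passes its speed limit or range.

ROBOT

A 6-joint arm with a two-finger parallel gripper is mounted at the origin on a cart in front of the work surface, level with it; the furniture and walls round the work are solid. World frame = base frame: x ahead of the robot, y to its left, z up, the work surface at z = 0. Lengths are in m, angles in rad, forces in N, time in s.
With the tool pointing down it reaches from about 0.35 to 0.875 m from the base axis. Payload 4.2 kg.
Tool frame: the origin (TCP) lies at the very end of the fingers, on their centre line; the grasp point (between the pads) lies 19 mm behind it; z points along the fingers, y is the line along which they close (so a half turn about z gives the same grasp; the last joint's range is limited). The gripper opens to 85 mm and grips with 20 to 120 N. Pads are 22 mm wide; open, the fingers measure 114 mm over their backs; the gripper's body (76 mm by 85 mm) begins 54 mm behind the grasp point. The pads swing forward as they close: fully open they stand 13 mm farther back than shut.
Start: joints at [-0.911, 0.385, 0.008, 0, -1.194, -0.259], TCP at [0.244, -0.575, 0.231] pointing down, gripper open.
Joint ranges: [-3.14, 3.14], [-1.21, 2.06], [-1.07, 1.41], [-3.16, 2.05], [-2.99, -0.16], [-3.1, 3.1]. Speed limits (rad/s): [2.79, 2.79, 3.14, 3.14, 3.14, 3.14].

INTERFACE

Orientations are given as a unit quaternion [x, y, z, w].
In Python, from workcell import ctrl gives the robot as it stands.
- The arm moves only by the shell command python3 -m inch 'ROWS' [FORCE]. ROWS is JSON, a list of rows, each a list of 5 numbers: the shift along the tool's x, y, z in cm, then the turn about the tool's z in degrees, then the opening in per cent of the stroke, from 0 (shut) to 100 (fully open). A call has 1 to 8 rows; each row is the pose to reach, as a shift and turn from the pose commanded when the call began, along the tool's axes at that moment; what a row does not reach only later rows make up. A row lasts 1/12 s, in which the tool goes at most 41.7 mm and 7.16 degrees, less where a joint would pass 70% of its speed; a pose out of reach is approached as far as the arm can. A call with a gripper value outside its range is refused whole. The fingers move at their own pace and stop on an object; FORCE is the grip in N (left out, the last holds). Time passes only in rows, so rows that repeat a pose let the fingers close. It gives the time, the measured TCP pose, the force, the opening and the grip force at its end, in the units of the state.
- ctrl.observe(): the state, without advancing time (a new reading comes with each control period).
- ctrl.camera(name): name is "side" or "top" or "wrist"; returns a dict with "image" (420x560x3 uint8, red, green, blue), "fx", "fy", "cx", "cy" (pixels), "dist_coeffs" ([k1, k2, p1, p2, k3] as OpenCV has them; the pictures are not rectified), "R" (3x3) and "t" (3): a world point X has camera coordinates R X + t; the wrist camera has in their place "T_tool_cam" (4x4, takes a point from camera to tool coordinates, whose origin is the TCP and whose axes are the flange's). Camera axes: x right, y down, z forward; pixel columns grow to the right and rows downward; lengths in m; the calibration is good to about 2 mm. A picture is of the moment at which its call begins: read the wrist's pose just before it. There is no depth.
- ctrl.finish_job(): hands the job in; it is judged then, once.
Trained networks look in a picture, given as the dict that the camera call returned (one of the last four; its "shot" number tells which), for a name from the list of things; names that differ only in an ending like _2 or _b are one class to them, and where a whole thing is asked for, a point or a joint stands for the part that bears it (a point fixed in the world has none). Each returns a list of dicts, best first, with "p" (0 to 1); they miss things now and then, are a little off and sometimes report something else, mostly with a low value. They report only what shows in the picture. A call takes as long as a camera call. They do not tell look-alikes from the thing itself.
- ctrl.outline_of(thing, picture): "region" (420x560 bool, what is visible of it) and "box" ([left, top, right, bottom] in pixels, round what is visible of it).
The state is a dict: "clock": time; "q": joint angles; "joint_velocities": joint speeds; "joint_efforts": joint torques, N m; "tcp_pos": TCP position; "tcp_rot": TCP orientation; "contact_force": force on the tool from outside, world axes, zero at the start; "wrist_torque": the same for the moment, N m; "finger_gap": finger opening in m; "grip_force": force on a finger pad.
Only numpy, scipy, OpenCV 4.12 (cv2) and the standard library are available. Lean on these libraries where they do the work, as an engineer would, in place of code of your own. Each camera call takes 0.05 s, during which the arm holds its last target. There are 200 camera calls.

## Working session

There is one attempt and no reset: what is moved stays moved. The work goes in short steps, Python scripts to look and compute and a shell command to move; the robot and the scene stay as the last step left them, time stands still between calls to the robot, and variables do not carry over. Pictures are saved under pics/ and viewed, at most 10 in all, crops included, and the job is handed in when it is done.

```bash
mkdir -p pics
cat > h.py <<'E'
import numpy as np, cv2
from scipy.spatial.transform import Rotation as Ro
from workcell import ctrl
def K(c): return np.array([[c['fx'],0,c['cx']],[0,c['fy'],c['cy']],[0,0,1.]])
def ext(c,s=None):
    if 'R' in c: return np.array(c['R']),np.array(c['t'])
    s=s or ctrl.observe()
    T=np.eye(4);T[:3,:3]=Ro.from_quat(s['tcp_rot']).as_matrix();T[:3,3]=s['tcp_pos']
    M=np.linalg.inv(T@np.array(c['T_tool_cam']));return M[:3,:3],M[:3,3]
def back(c,px,z,e=None):
    R,t=e or ext(c)
    p=cv2.undistortPoints(np.array(px,float).reshape(-1,1,2),K(c),np.array(c['dist_coeffs'])).reshape(-1,2)
    d=np.c_[p,np.ones(len(p))]@R; o=-R.T@t
    return o+d*((z-o[2])/d[:,2])[:,None]
def proj(c,X,e=None):
    R,t=e or ext(c)
    return cv2.projectPoints(np.array(X,float).reshape(-1,3),cv2.Rodrigues(R)[0],t,K(c),np.array(c['dist_coeffs']))[0].reshape(-1,2)
def save(n,im): cv2.imwrite('pics/'+n,im[:,:,::-1])
E
python3 - <<'E'
from h import *
s=ctrl.observe();print({k:np.round(v,3) for k,v in s.items()})
a=ctrl.camera('top');save('top0.png',a['image']);
b=ctrl.camera('side');save('side0.png',b['image'])
for n,c in (('top',a),('side',b)):
  R,t=ext(c);print(n,-R.T@t)
  for th in ['riser','cover','bowl','mug','tomato_tin']:
    for o in ctrl.outline_of(th,c)[:4]:
      x0,y0,x1,y1=o['box'];print(n,th,round(o['p'],2),np.round(o['box']),np.round(back(c,[[(x0+x1)/2,(y0+y1)/2]],.05)[0],3))
E
```

```text
{'clock': np.float64(0.0), 'q': array([-0.911,  0.386,  0.007, -0.   , -1.194, -0.259]), 'joint_velocities': array([-0.001, -0.   , -0.002, -0.001, -0.   ,  0.001]), 'joint_efforts': array([-0.0000e+00, -3.9229e+01,  1.8840e+01,  4.1860e+00, -5.0000e-03,
        0.0000e+00]), 'tcp_pos': array([ 0.244, -0.575,  0.23 ]), 'tcp_rot': array([-0.199,  0.98 ,  0.001, -0.   ]), 'contact_force': array([-0.454, -0.679,  0.163]), 'wrist_torque': array([ 0.071, -0.019, -0.046]), 'grip_force': np.float64(0.0), 'finger_gap': np.float64(0.086)}
top [ 0.40609276 -0.01831487  0.94696669]
top riser 0.85 [193. 201. 263. 277.] [0.501 0.127 0.05 ]
top cover 0.71 [192. 203. 257. 272.] [0.505 0.135 0.05 ]
top bowl 0.79 [387. 189. 449. 254.] [ 0.535 -0.325  0.05 ]
top bowl 0.68 [386. 263. 447. 326.] [ 0.364 -0.311  0.05 ]
top bowl 0.62 [305. 188. 365. 247.] [ 0.548 -0.127  0.05 ]
top mug 0.96 [146. 112. 189. 169.] [0.75  0.285 0.05 ]
top tomato_tin 0.82 [294. 124. 323. 160.] [ 0.738 -0.068  0.05 ]
top tomato_tin 0.22 [147. 115. 189. 168.] [0.748 0.284 0.05 ]
side [0.56184255 1.24234487 0.58860879]
side riser 0.85 [272. 210. 336. 260.] [0.503 0.15  0.05 ]
side cover 0.6 [275. 210. 330. 241.] [0.505 0.088 0.05 ]
side bowl 0.94 [266. 189. 304. 214.] [ 0.557 -0.099  0.05 ]
side bowl 0.91 [316. 177. 355. 194.] [ 0.371 -0.271  0.05 ]
side bowl 0.73 [268. 168. 305. 189.] [ 0.554 -0.337  0.05 ]
side mug 0.56 [197. 230. 232. 280.] [0.734 0.28  0.05 ]
```

View pics/top0.png

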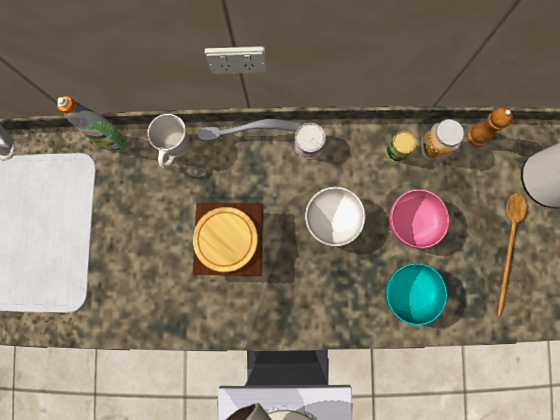

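View pics/side0.png

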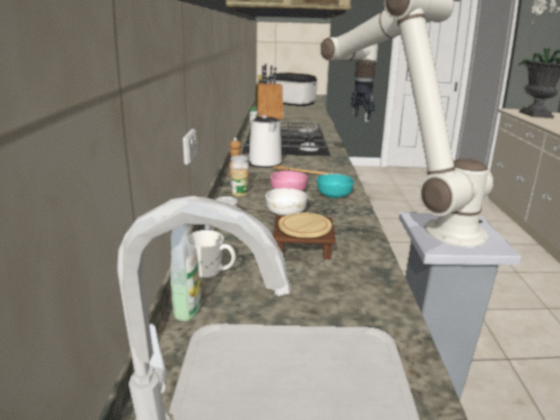

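The top view shows the white bowl at (335,216), with the pink (419,218) and turquoise (416,294) bowls as look-alikes. The cover is at (225,239) on the riser at (228,240), the mug at (168,138) and the tin at (310,140). I choose the white bowl; next I fit the shapes and check a close crop.

```bash
cat >> h.py <<'E'
from scipy.optimize import least_squares
def regions(c,th): return ctrl.outline_of(th,c)
def cont(m):
    cs,_=cv2.findContours(m.astype(np.uint8),cv2.RETR_EXTERNAL,cv2.CHAIN_APPROX_NONE)
    return max(cs,key=cv2.contourArea).reshape(-1,2)
def fitc(P,r=None):
    f=(lambda v:np.hypot(P[:,0]-v[0],P[:,1]-v[1])-(r or v[2]))
    s=least_squares(f,[*P[:,:2].mean(0),r or .07],loss='soft_l1',f_scale=.002);return s.x
def measure(near_bowl,e=None,c=None):
    c=c or ctrl.camera('top');out={}
    for th,z in (('bowl',.063),('cover',.079),('riser',.065)):
        os=regions(c,th)
        if th=='bowl': os=sorted(os,key=lambda o:np.hypot(*(back(c,[[(o['box'][0]+o['box'][2])/2,(o['box'][1]+o['box'][3])/2]],.05)[0,:2]-near_bowl)))
        if not os: continue
        P=back(c,cont(os[0]['region']),z)
        out[th]=P
    return c,out
E
python3 - <<'E'
from h import *
c,o=measure([.548,-.127])
print('bowl',fitc(o['bowl']),'cover',fitc(o['cover']))
q=(o['riser'][:,:2]*1000).astype(np.float32);print(cv2.minAreaRect(q))
print(q.min(0),q.max(0))
# riser by darkness: brown outline
im=c['image'];rgb=im.astype(int)
save('crop1.png',cv2.resize(im[170:300,180:460],(784,364),interpolation=cv2.INTER_CUBIC))
E
```

```text
Traceback (most recent call last):
KeyError: 'cover'
```

Run:
```python
from h import *
for k in range(5):
  c,o=measure([.548,-.127])
  for th in o:
    if th!='riser': print(th,fitc(o[th]))
    else:
      q=(o['riser'][:,:2]*1000).astype(np.float32);print(cv2.minAreaRect(q))
im=c['image']
save('crop1.png',cv2.resize(im[170:300,180:460],(784,364),interpolation=cv2.INTER_CUBIC))
```

```text
bowl [ 0.54935333 -0.1236016   0.06944921]
cover [0.49819417 0.12951659 0.07258558]
((501.1641845703125, 126.20167541503906), (161.9108428955078, 171.3102569580078), 89.09474182128906)
bowl [ 0.54999196 -0.12411578  0.06937704]
cover [0.49810606 0.12978709 0.07343094]
((501.26373291015625, 124.83187866210938), (162.1095733642578, 171.38916015625), 87.97952270507812)
bowl [ 0.54947045 -0.12489945  0.06883204]
cover [0.49788194 0.12993975 0.07365967]
((501.3787841796875, 125.5819091796875), (164.33164978027344, 170.84783935546875), 89.58271026611328)
bowl [ 0.5499706  -0.12397852  0.07003915]
cover [0.49799574 0.13004842 0.07263865]
((499.9842224121094, 124.63845825195312), (157.93048095703125, 169.08717346191406), 88.08177947998047)
bowl [ 0.5493434  -0.12407154  0.06873478]
cover [0.49797884 0.12961661 0.0730439 ]
((499.2950134277344, 126.07530212402344), (162.4465789794922, 170.2196807861328), 89.10138702392578)
```

View pics/crop1.png

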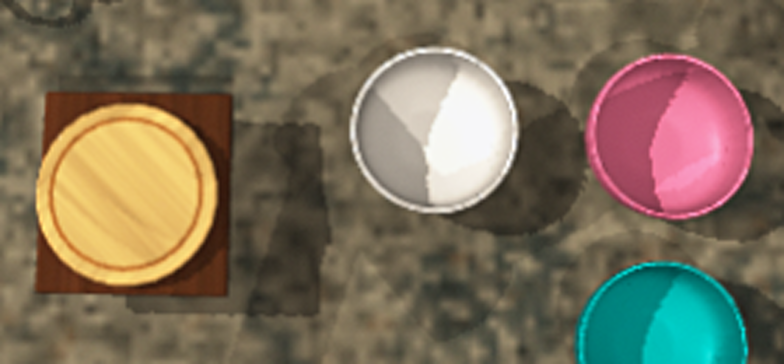

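The crop confirms the white bowl, centred at crop (434,130), and the cover disc lies on the riser with its sides along world x and y. I now work out the approach.

```bash
cat >> h.py <<'E'
def to(x,y,z,yaw=90):
    "tool-axis shift (cm) and turn (deg) to bring TCP to x,y,z with tool y at world angle yaw (mod 180)"
    s=ctrl.observe();R=Ro.from_quat(s['tcp_rot']).as_matrix()
    d=R.T@(np.array([x,y,z])-s['tcp_pos'])*100
    a=np.degrees(np.arctan2(R[1,1],R[0,1]));t=-((yaw-a+90)%180-90)
    print('from',np.round(s['tcp_pos'],4),'tool y ang',round(a,2),'shift',np.round(d,2),'turn',round(t,2),'j6',round(s['q'][5],2),'clk',s['clock'])
E
python3 - <<'E'
from h import *
c=ctrl.camera('top')
P=back(c,np.array([[47,93],[38,295],[232,95],[228,296]])/2.8+[180,170],.065);print(np.round(P,4))
print(c['R'],ext(c)[1])
to(.549,-.124,.15); to(.549,-.124,.12)
E
```

```text
[[0.5851 0.201  0.065 ]
 [0.4157 0.2042 0.065 ]
 [0.5809 0.0437 0.065 ]
 [0.4137 0.0474 0.065 ]]
[[-0.01173291 -0.99980103 -0.01613186]
 [-0.98447217  0.01437587 -0.1749511 ]
 [ 0.1751482   0.01382868 -0.98444496]] [0.00172976 0.56572318 0.86136344]
from [ 0.2439 -0.5754  0.2313] tool y ang 112.97 shift [-45.71  29.66   8.13] turn 22.97 j6 -0.26 clk 1.85
from [ 0.2439 -0.5754  0.2313] tool y ang 112.97 shift [-45.71  29.66  11.13] turn 22.97 j6 -0.26 clk 1.85
```

```bash
python3 -m inch '[[-3.5,2.3,0,5,20],[-7,4.6,0,10,20],[-10.5,6.9,0,15,20],[-14,9.2,0,20,20],[-17.5,11.5,0,23,20],[-21,13.8,0,23,20],[-24.5,16,0,23,20],[-28,18.2,0,23,20]]' 20
python3 - <<'E'
from h import *
to(.549,-.124,.10)
E
```

```text
clock: 2.52
tcp_pos: [0.4311, -0.2973, 0.2318]
tcp_rot: [0.0, 1.0, -0.0, 0.0]
contact_force: [0.6, -0.1, 0.3]
finger_gap: 0.017
grip_force: 0.0
from [ 0.4311 -0.2973  0.2318] tool y ang 89.97 shift [-11.77  17.34  13.18] turn -0.03 j6 -1.28 clk 2.5167
```

```bash
python3 -m inch '[[-2.4,3.5,2,0,20],[-4.8,7,4,0,20],[-7.1,10.4,6,0,20],[-9.5,13.9,8,0,20],[-11.8,17.4,10,0,20],[-11.8,17.4,13,0,20],[-11.8,17.4,13,0,20],[-11.8,17.4,13,0,20]]'
python3 - <<'E'
from h import *
s=ctrl.observe();w=ctrl.camera('wrist')
e=ext(w,s)
for o in ctrl.outline_of('bowl',w)[:3]: 
  print(round(o['p'],2),o['box'],fitc(back(w,cont(o['region']),.063,e)))
save('w1.png',w['image']);print(proj(w,[[.549,-.124,.063]],e))
to(.549,-.124,.02)
E
```

```text
clock: 3.18
tcp_pos: [0.5474, -0.1241, 0.0988]
tcp_rot: [-0.001, 1.0, -0.0, -0.003]
contact_force: [1.0, -1.0, 0.5]
finger_gap: 0.0169
grip_force: 0.0
0.87 [0.7, 1.6, 57.4, 55.2] [ 0.42354221 -0.24894823  0.01325904]
0.72 [2.5, 138.2, 82.7, 342.1] [ 0.53840629 -0.27547136  0.04318277]
0.71 [156.8, 140.8, 393.1, 357.9] [ 0.5422599  -0.12531532  0.06295509]
[[276.45563044 258.25822406]]
from [ 0.5488 -0.1257  0.1021] tool y ang 89.99 shift [-0.01  0.17  8.21] turn -0.01 j6 -1.63 clk 3.2833
```

View pics/w1.png

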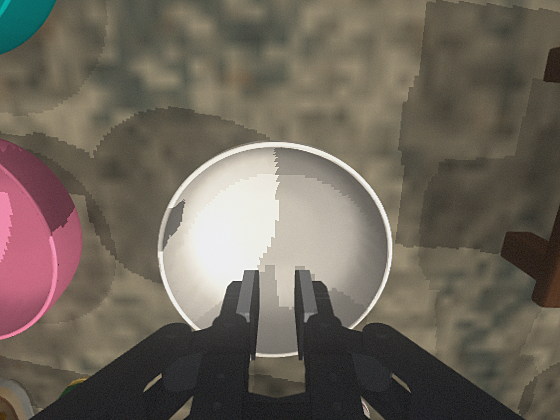

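The wrist view shows the white bowl with its rim spanning (157–393, 141–358). The fingers are centred over it at column 277. I descend inside and brace the fingers open.

```bash
python3 -m inch '[[0,0.1,2.5,0,20],[0,0.1,5,0,20],[0,0.1,7.5,0,20],[0,0.1,8.3,0,20],[0,0.1,8.3,0,60],[0,0.1,8.3,0,60],[0,0.1,8.3,0,60],[0,0.1,8.3,0,60]]' 20
python3 - <<'E'
from h import *
c,o=measure([.548,-.127]);print(fitc(o['bowl'],.07)[:2]);to(.549,-.124,.02)
print(ctrl.observe()['finger_gap'],ctrl.observe()['grip_force'])
E
```

```text
clock: 3.95
tcp_pos: [0.5498, -0.1245, 0.0203]
tcp_rot: [0.0, 1.0, -0.0, 0.002]
contact_force: [-0.5, 0.4, 0.0]
finger_gap: 0.051
grip_force: 0.0
[ 0.55251276 -0.12341615]
from [ 0.5489 -0.1242  0.0192] tool y ang 89.97 shift [-0.01  0.02 -0.08] turn -0.03 j6 -1.64 clk 4.15
0.05117308444932076 0.0
```

```bash
python3 -m inch '[[0,0,0,0,80],[0,0,0,0,80],[0,0,0,0,80],[0,0,0,0,80],[0,0,0,0,80]]' 20
```

```text
clock: 4.57
tcp_pos: [0.5485, -0.1244, 0.0184]
tcp_rot: [0.0, 1.0, -0.0, 0.0]
contact_force: [0.3, -1.9, 1.9]
finger_gap: 0.0685
grip_force: 1.0
```

```bash
python3 -m inch '[[0.3,0.5,0,0,80],[0.9,1.5,0,0,80],[1.5,2.6,0,0,80],[2.1,3.7,0,0,80],[2.7,4.7,0,0,80],[3.2,5.7,0,0,80],[3.6,6.4,0,0,80],[3.6,6.4,0,0,80]]'
python3 - <<'E'
from h import *
c,o=measure([.512,-.06]);print(fitc(o['bowl'],.07)[:2]);to(.495,-.028,.0185)
E
```

```text
clock: 5.23
tcp_pos: [0.5113, -0.0582, 0.0184]
tcp_rot: [-0.0, 1.0, 0.0, -0.0]
contact_force: [-0.9, 4.0, 1.3]
finger_gap: 0.0681
grip_force: 2.3
[ 0.41487821 -0.07484765]
from [ 0.5125 -0.0596  0.0184] tool y ang 89.98 shift [ 1.75  3.16 -0.01] turn -0.02 j6 -1.77 clk 5.4333
```

```bash
python3 -m inch '[[0.4,0.6,0,0,80],[0.9,1.4,0,0,80],[1.3,2.2,0,0,80],[1.6,2.8,0,0,80],[1.8,3.2,0,0,80],[1.8,3.2,0,0,80]]'
python3 - <<'E'
from h import *
to(.495,-.028,.0185)
s=ctrl.observe();w=ctrl.camera('wrist');e=ext(w,s)
im=w['image'].copy()
th=np.linspace(0,2*np.pi,60)
for x,y in proj(w,np.c_[.495+.07*np.cos(th),-.028+.07*np.sin(th),0*th+.063],e).astype(int): cv2.circle(im,(int(x),int(y)),1,(255,0,0),-1)
save('w2.png',im)
E
```

```text
clock: 5.93
tcp_pos: [0.4937, -0.0274, 0.0183]
tcp_rot: [-0.0, 1.0, 0.0, -0.0]
contact_force: [-0.7, 1.0, 3.2]
finger_gap: 0.0684
grip_force: 2.9
from [ 0.4937 -0.0274  0.0183] tool y ang 90.01 shift [-0.13 -0.06 -0.02] turn 0.01 j6 -1.84 clk 5.9333
```

View pics/w2.png

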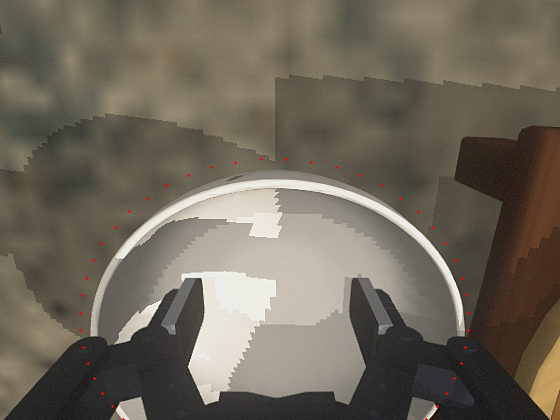

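The wrist view shows the bowl beside the riser, with its rim's right edge at about (465,310) and the riser edge at about (488,300). It lags a few mm toward +x. I release, retreat and measure.

```bash
python3 -m inch '[[0,0,0,0,30],[0,0,0,0,30],[0,0,0,0,30],[0,0,3,0,30],[0,0,-3,0,30],[0,0,-7,0,30],[0,-4,-10,0,30],[0,-8,-12,0,30]]' >/dev/null 2>&1 & sleep 0; kill $! 2>/dev/null; wait; python3 -c "
from h import *
to(.495,-.028,.0185)"
```

```text
from [ 0.4937 -0.0275  0.0183] tool y ang 89.99 shift [-0.13 -0.05 -0.02] turn -0.01 j6 -1.84 clk 5.9833
```

I typed a wrong row (+3 cm, downward) and killed that call before it moved. The arm is unchanged, so I send the correct rows.

```bash
python3 -m inch '[[0,0,0,0,30],[0,0,0,0,30],[0,0,0,0,30],[0,0,-3,0,30],[0,0,-7,0,30],[0,0,-11,0,30],[0,-4,-14,0,30],[0,-8,-16,0,30]]'
python3 -m inch '[[0,-4,0,0,30],[0,-8,0,0,30],[0,-12,0,0,30],[0,-16,0,0,30],[0,-16,0,0,30]]'
python3 - <<'E'
from h import *
for k in range(3):
  c,o=measure([.505,-.026])
  for th in o:
    if th!='riser': print(th,fitc(o[th],.07 if th=='bowl' else None))
    else: print(cv2.minAreaRect((o['riser'][:,:2]*1000).astype(np.float32)))
save('t2.png',cv2.resize(c['image'][150:310,180:400],(770,560),interpolation=cv2.INTER_CUBIC))
to(.495,-.028,.0185)
E
```

```text
clock: 6.65
tcp_pos: [0.4955, -0.0978, 0.1761]
tcp_rot: [-0.002, 1.0, 0.0, 0.002]
contact_force: [1.4, 0.5, -0.7]
finger_gap: 0.0257
grip_force: 0.0
clock: 7.07
tcp_pos: [0.4935, -0.2638, 0.1722]
tcp_rot: [0.004, 1.0, -0.0, -0.0]
contact_force: [-0.2, 0.4, 0.0]
finger_gap: 0.0256
grip_force: 0.0
bowl [ 0.49986298 -0.02642078  0.07      ]
cover [0.49809167 0.13014667 0.07223689]
((500.4172058105469, 126.27771759033203), (161.7928466796875, 167.98263549804688), 89.10200500488281)
bowl [ 0.50029756 -0.0242758   0.07      ]
cover [0.49829162 0.13001395 0.07286175]
((500.70538330078125, 125.82730102539062), (161.50830078125, 167.59829711914062), 88.61608123779297)
bowl [ 0.50063898 -0.02504927  0.07      ]
cover [0.49805414 0.13003423 0.0725203 ]
((501.09423828125, 124.81228637695312), (162.07540893554688, 171.6236572265625), 88.03303527832031)
from [ 0.4945 -0.2576  0.1732] tool y ang 90.03 shift [-0.06 22.96 15.46] turn 0.03 j6 -1.38 clk 7.6667
```

View pics/t2.png

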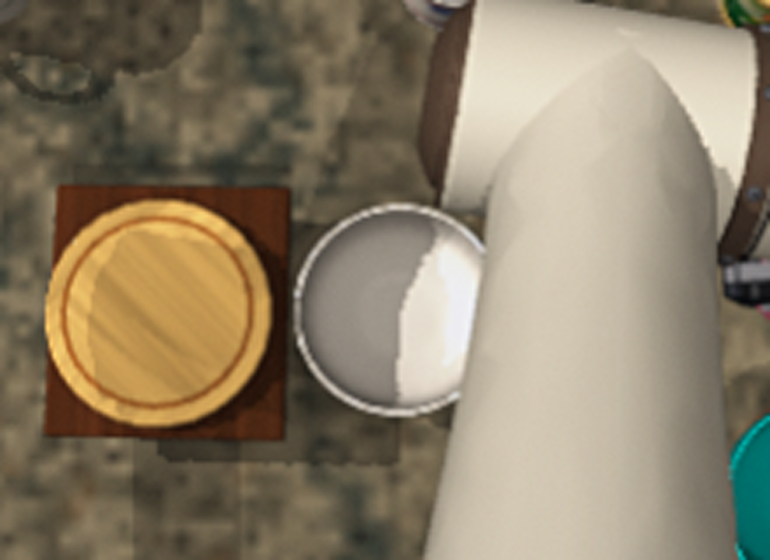

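The top view shows the bowl at crop (397,310), just right of the riser edge at crop x 288, level with the cover at (158,312). The milestone geometry is met, with y about -0.151 in the riser frame. Next I go round behind the cover with the fingers turned 90°.

```bash
python3 -m inch '[[0,3,-1,-7,50],[0,7,-2,-14,50],[0,11,-3,-21,50],[0,15,-3,-28,50],[0,19,-3,-35,50],[0,23,-3,-42,50],[0,27,-3,-49,50],[0,31,-3,-56,50]]' 20
python3 - <<'E'
from h import *
to(.498,.25,.16,0)
E
```

```text
clock: 8.33
tcp_pos: [0.4941, 0.0539, 0.2034]
tcp_rot: [-0.472, 0.882, -0.0, 0.0]
contact_force: [1.3, -0.3, 0.6]
finger_gap: 0.0429
grip_force: 0.0
from [0.4941 0.0539 0.2034] tool y ang 146.34 shift [-16.54  10.54   4.35] turn -33.66 j6 -1.02 clk 8.3333
```

```bash
python3 -m inch '[[-3.3,2.1,0,-7,50],[-6.6,4.2,0,-14,50],[-9.9,6.3,0,-21,50],[-13.2,8.4,0,-28,50],[-16.5,10.5,0,-33.7,50],[-16.5,10.5,2,-33.7,50],[-16.5,10.5,4.3,-33.7,50],[-16.5,10.5,4.3,-33.7,50]]'
python3 - <<'E'
from h import *
to(.498,.245,.067,0)
E
```

```text
clock: 9.0
tcp_pos: [0.4969, 0.2467, 0.1556]
tcp_rot: [-0.705, 0.709, 0.001, -0.004]
contact_force: [-0.5, -1.4, -1.8]
finger_gap: 0.0428
grip_force: 0.0
from [0.4969 0.2467 0.1556] tool y ang 179.7 shift [ 0.12 -0.18  8.86] turn -0.3 j6 -0.76 clk 9.0
```

```bash
python3 -m inch '[[0.1,-0.1,2.5,0,50],[0.1,-0.1,5,0,50],[0.1,-0.1,7.5,0,50],[0.1,-0.1,8.7,0,50],[0.1,-0.1,8.7,0,50],[0.1,-0.1,8.7,0,50]]'
python3 - <<'E'
from h import *
to(.498,.213,.067,0)
b=ctrl.camera('side');save('s2.png',cv2.resize(b['image'][170:290,200:380],(780,520),interpolation=cv2.INTER_CUBIC))
w=ctrl.camera('wrist');save('w3.png',w['image'])
E
```

```text
clock: 9.5
tcp_pos: [0.5013, 0.2462, 0.0736]
tcp_rot: [-0.705, 0.709, -0.0, -0.0]
contact_force: [0.8, 0.1, 0.4]
finger_gap: 0.0424
grip_force: 0.0
from [0.5013 0.2462 0.0736] tool y ang 179.67 shift [3.32 0.31 0.66] turn -0.33 j6 -0.75 clk 9.5
```

View pics/w3.png

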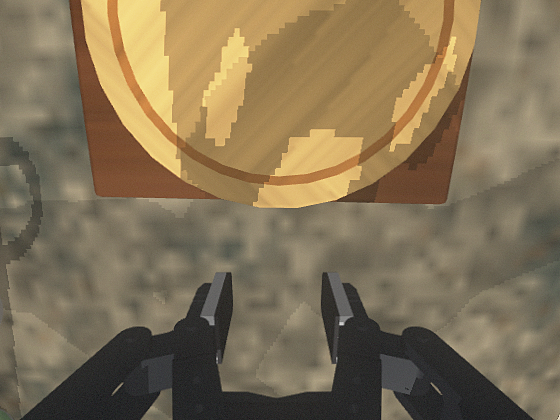

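View pics/s2.png

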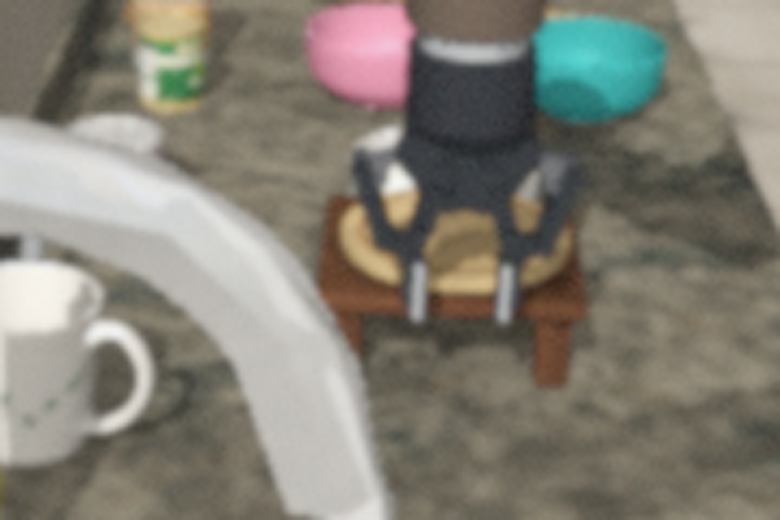

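The wrist view shows the finger pair centred at column 277, behind the cover centred at about 278, and clear of the riser edge. The side view agrees. I check the settled pose before going lower.

```bash
python3 -m inch '[[0,0,0,0,50],[0,0,0,0,50],[0,0,0,0,50]]'
```

```text
clock: 9.85
tcp_pos: [0.5013, 0.2465, 0.074]
tcp_rot: [-0.705, 0.709, -0.0, 0.001]
contact_force: [1.2, -0.1, -0.6]
finger_gap: 0.0427
grip_force: 0.0
```

```bash
python3 -m inch '[[0,0.2,0.4,0,50],[0,0.2,0.75,0,50],[0,0.2,0.75,0,50],[1,0.2,0.75,0,50],[2,0.2,0.75,0,50],[2.6,0.2,0.75,0,50],[2.6,0.2,0.75,0,50]]'
```

```text
clock: 10.43
tcp_pos: [0.4983, 0.2184, 0.0655]
tcp_rot: [-0.704, 0.71, 0.0, -0.0]
contact_force: [0.4, 1.1, -0.3]
finger_gap: 0.0428
grip_force: 0.0
```

```bash
python3 -m inch '[[0.4,0,-0.1,0,50],[1,0,-0.1,0,50],[1.7,0,-0.1,0,50],[2.4,0,-0.1,0,50],[3.1,-0.1,-0.1,0,50],[3.7,-0.1,-0.1,0,50],[4,-0.1,-0.1,0,50],[4,-0.1,-0.1,0,50]]'
python3 - <<'E'
from h import *
c,o=measure([.5,-.026])
for th in o: print(th,fitc(o[th]))
to(.499,.058,.0665,0)
E
```

```text
clock: 11.1
tcp_pos: [0.4993, 0.1793, 0.0665]
tcp_rot: [-0.705, 0.71, 0.0, -0.0]
contact_force: [0.0, -0.2, -1.0]
finger_gap: 0.0425
grip_force: 0.0
bowl [ 0.49978366 -0.02857949  0.06667227]
cover [0.49715972 0.09553665 0.07227904]
riser [0.49425928 0.10795375 0.08915018]
from [0.4992 0.1801 0.0662] tool y ang 179.67 shift [12.21 -0.05 -0.02] turn -0.33 j6 -0.66 clk 11.3
```

```bash
python3 -m inch '[[0.4,0,0,0,50],[1.1,0,0,0,50],[1.8,0,0,0,50],[2.5,0,0,0,50],[3.2,-0.1,0,0,50],[3.9,-0.1,0,0,50],[4.5,-0.1,0,0,50],[4.8,-0.1,0,0,50]]'
python3 -m inch '[[0.3,0,0,0,50],[0.8,0,0,0,50],[1.3,0,0,0,50],[1.8,0,0,0,50],[2.3,0,0,0,50],[2.8,-0.1,0,0,50],[3,-0.1,0,0,50],[3,-0.1,0,0,50]]'
python3 - <<'E'
from h import *
c,o=measure([.5,-.026])
for th in o: print(th,fitc(o[th],.07 if th=='bowl' else None))
save('t3.png',cv2.resize(c['image'][170:310,180:400],(770,490),interpolation=cv2.INTER_CUBIC))
to(.499,.058,.0665,0)
E
```

```text
clock: 11.97
tcp_pos: [0.5002, 0.1313, 0.0666]
tcp_rot: [-0.705, 0.709, 0.0, 0.0]
contact_force: [-0.0, 0.9, 0.2]
finger_gap: 0.0424
grip_force: 0.5
clock: 12.63
tcp_pos: [0.5007, 0.1014, 0.0663]
tcp_rot: [-0.705, 0.71, 0.0, -0.001]
contact_force: [-1.0, -0.3, -0.2]
finger_gap: 0.0426
grip_force: 0.0
bowl [ 0.50016474 -0.02115014  0.07      ]
cover [0.49848697 0.01815092 0.07129721]
riser [0.43763982 0.14105797 0.04909215]
from [0.5009 0.1022 0.0664] tool y ang 179.67 shift [ 4.42  0.16 -0.01] turn -0.33 j6 -0.53 clk 12.8333
```

```bash
python3 -m inch '[[0.3,0,0,0,50],[0.7,0,0,0,50],[1.1,0,0,0,50],[1.5,0,0,0,50],[1.9,0,0,0,50],[2.3,0,0,0,50],[2.7,0,0,0,50],[3,0,0,0,50]]'
python3 -m inch '[[0.2,0,0,0,50],[0.5,0,0,0,50],[0.8,0,0,0,50],[1.1,0,0,0,50],[1.3,0,0,0,50],[1.4,0,0,0,50],[1.4,0,0,0,50]]'
python3 - <<'E'
from h import *
c,o=measure([.5,-.026])
for th in o: print(th,fitc(o[th],.07 if th=='bowl' else None))
to(.499,.058,.0665,0)
s=ctrl.observe();w=ctrl.camera('wrist');b=ctrl.camera('side')
save('m.png',np.hstack([cv2.resize(w['image'],(400,300)),cv2.resize(b['image'][170:260,240:360],(400,300),interpolation=cv2.INTER_CUBIC)]))
E
```

```text
clock: 13.5
tcp_pos: [0.5007, 0.0717, 0.0664]
tcp_rot: [-0.705, 0.709, 0.0, -0.0]
contact_force: [0.6, 0.7, 0.2]
finger_gap: 0.043
grip_force: 0.6
clock: 14.08
tcp_pos: [0.5006, 0.0578, 0.0665]
tcp_rot: [-0.705, 0.709, 0.0, -0.0]
contact_force: [0.7, 0.4, 0.3]
finger_gap: 0.0429
grip_force: 0.1
bowl [ 0.54223619 -0.32381889  0.07      ]
cover [ 0.4978152  -0.02638197  0.07142914]
riser [0.43287139 0.12142433 0.04702014]
from [0.5005 0.0581 0.0664] tool y ang 179.66 shift [ 0.01  0.15 -0.01] turn -0.34 j6 -0.44 clk 14.2833
```

View pics/m.png

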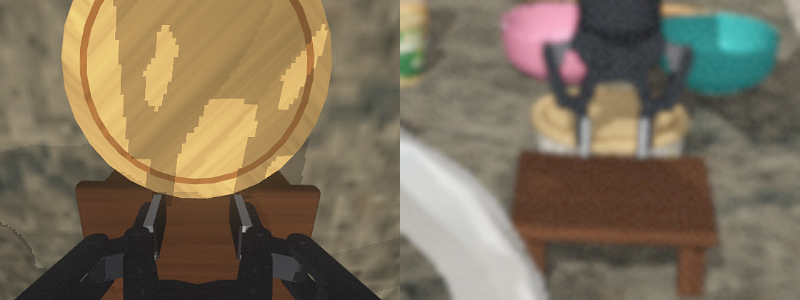

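The wrist view (left) shows the disc edge at about (200,197), just past the riser edge. The side view shows it over the bowl with its tail near the riser. I nudge it a little further to free it from the riser.

```bash
python3 -m inch '[[0.15,0,0,0,50],[0.3,0,0,0,50],[0.45,0,0,0,50],[0.6,0,0,0,50],[0.6,0,0,0,50]]'
python3 - <<'E'
from h import *
s=ctrl.observe();w=ctrl.camera('wrist');e=ext(w,s)
o=ctrl.outline_of('cover',w)
t=ctrl.camera('top');ot=ctrl.outline_of('cover',t)
print([ (round(a['p'],2),a['box']) for a in o[:2]+ot[:2]])
# joint fit of disc top circle: centre, z, tilt about x
th=np.linspace(0,2*np.pi,181)
pairs=[(w,e,o),(t,ext(t),ot)]
cs=[]
for c,ee,oo in pairs:
    k=cont(oo[0]['region']).astype(float);k=k[(k[:,0]>3)&(k[:,1]>3)&(k[:,0]<556)&(k[:,1]<416)];cs.append(k)
def disc(v):
    n=Ro.from_rotvec([v[3],v[4],0]).as_matrix()
    return (n@np.c_[.075*np.cos(th),.075*np.sin(th),0*th].T).T+v[:3]
from scipy.spatial import cKDTree
def f(v):
    r=[]
    for (c,ee,_),k in zip(pairs,cs):
        r.append(cKDTree(proj(c,disc(v),ee)).query(k)[0]*.5)
    return np.concatenate(r)
for P in ([0,1],[0],[1]):
    pp,cc=pairs,cs
    g=lambda v:np.concatenate([cKDTree(proj(pairs[i][0],disc(v),pairs[i][1])).query(cs[i])[0] for i in P])
    r=least_squares(g,[.499,-.03,.072,0,0],loss='soft_l1',f_scale=1,x_scale=[.01,.01,.01,.1,.1],diff_step=1e-3)
    print(P,np.round(r.x,4),np.median(np.abs(g(r.x))))
E
```

```text
clock: 14.8
tcp_pos: [0.5008, 0.0521, 0.0666]
tcp_rot: [-0.705, 0.709, -0.0, 0.0]
contact_force: [-0.4, 0.3, 0.9]
finger_gap: 0.0427
grip_force: 0.3
[(0.57, [87.8, 1.4, 464.0, 276.0]), (0.94, [265.4, 205.6, 323.5, 271.7])]
[0, 1] [ 0.4992 -0.0306  0.0683  0.0163 -0.0153] 1.6768172502966765
[0] [ 0.4992 -0.0305  0.0685  0.0145 -0.0173] 1.671833623514232
[1] [ 0.5012 -0.0324  0.0365 -0.4125  0.0204] 0.813092017405236
```

```bash
python3 -m inch '[[-1,0,0,0,50],[-3,0,0,0,50],[-5,0,-2,0,50],[-8,0,-6,0,50],[-12,0,-10,0,50],[-16,0,-12,0,50],[-20,0,-12,0,50],[-20,0,-12,0,50]]'
python3 - <<'E'
from h import *
to(.5,.0,.2,0)
for k in range(3):
  c,o=measure([.5,-.028])
  for th in o:
    if th!='riser': print(th,fitc(o[th]+0),fitc(o[th],.07))
b=ctrl.camera('side');
for th in('bowl','cover'): print([(round(q['p'],2),q['box']) for q in ctrl.outline_of(th,b)[:3]])
save('f.png',np.hstack([cv2.resize(c['image'][180:300,190:350],(400,300),interpolation=cv2.INTER_CUBIC),cv2.resize(b['image'][170:245,250:350],(400,300),interpolation=cv2.INTER_CUBIC)]))
for y in(-.02,-.025,-.03): print(proj(b,[[.5,y+.070,.063],[.425,y,.063],[.575,y,.063]]).round(1).tolist())
E
```

```text
clock: 15.67
tcp_pos: [0.5027, 0.257, 0.1893]
tcp_rot: [-0.706, 0.708, -0.0, 0.003]
contact_force: [1.0, 0.1, -0.4]
finger_gap: 0.0426
grip_force: 0.0
from [0.5027 0.257  0.1893] tool y ang 179.82 shift [25.69  0.18 -1.17] turn -0.18 j6 -0.76 clk 15.6667
bowl [ 0.5411186  -0.3243901   0.06980479] [ 0.54112139 -0.32434074  0.07      ]
cover [ 0.49814991 -0.02921272  0.07224388] [ 0.49783791 -0.02922872  0.07      ]
bowl [ 0.5412342  -0.32471104  0.06933729] [ 0.54115986 -0.32456127  0.07      ]
cover [ 0.49806914 -0.02935901  0.07159738] [ 0.49813337 -0.02937281  0.07      ]
bowl [ 0.54135007 -0.3238733   0.07050224] [ 0.54132632 -0.32398595  0.07      ]
cover [ 0.49838251 -0.0295899   0.07267169] [ 0.49827626 -0.0297192   0.07      ]
[(0.97, [324.7, 173.6, 354.3, 197.9]), (0.67, [269.3, 169.5, 305.7, 198.0])]
[(0.71, [278.9, 192.4, 324.9, 219.2])]
[[303.9, 216.2], [326.8, 207.9], [279.5, 206.6]]
[[303.9, 215.6], [326.7, 207.3], [279.5, 206.0]]
[[303.8, 214.9], [326.6, 206.7], [279.5, 205.4]]
```

View pics/f.png

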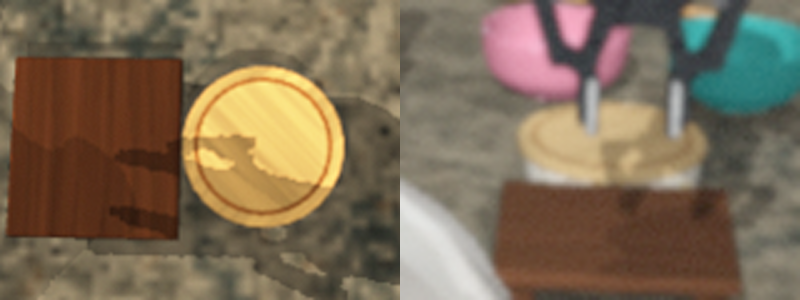

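The top view shows the cover clear of the riser at crop (264,147), and the side view shows it lying on the bowl. I check height and tilt with two or three wrist views.

```bash
cat > fit.py <<'E'
from h import *
import sys,pickle
s=ctrl.observe();w=ctrl.camera('wrist');e=ext(w,s);o=ctrl.outline_of('cover',w)
print(np.round(s['tcp_pos'],3),[(round(a['p'],2),a['box']) for a in o[:2]])
hsv=cv2.cvtColor(w['image'],cv2.COLOR_RGB2HSV);save(sys.argv[1]+'.png',w['image'])
k=cont(o[0]['region']).astype(float);k=k[(k[:,0]>3)&(k[:,1]>3)&(k[:,0]<556)&(k[:,1]<416)]
try:D=pickle.load(open('d.pkl','rb'))
except Exception:D=[]
w2={a:w[a] for a in('fx','fy','cx','cy','dist_coeffs')};D.append((w2,e,k));pickle.dump(D,open('d.pkl','wb'))
th=np.linspace(0,2*np.pi,361)
from scipy.spatial import cKDTree
def disc(v): return (Ro.from_rotvec([v[3],v[4],0]).as_matrix()@np.c_[.075*np.cos(th),.075*np.sin(th),0*th].T).T+v[:3]
for S in [D[i:i+1] for i in range(len(D))]+[D]:
    g=lambda v:np.concatenate([cKDTree(proj(c,disc(v),ee)).query(kk)[0] for c,ee,kk in S])
    r=least_squares(g,[.499,-.03,.072,0,0],loss='soft_l1',f_scale=.5,x_scale=[.01,.01,.01,.1,.1],diff_step=1e-3)
    print(np.round(r.x,4),np.median(g(r.x)))
E
python3 -m inch '[[3.5,0,0,0,50],[7,0,0,0,50],[10.5,0,0,0,50],[14,0,0,0,50],[14,0,0,0,50],[14,0,0,0,50]]'; python3 fit.py v1
python3 -m inch '[[2.5,3,0,0,50],[5,6,0,0,50],[5,6,0,0,50],[5,6,0,0,50]]'; python3 fit.py v2
python3 -m inch '[[0,-4,0,0,50],[0,-8,0,0,50],[0,-12,0,0,50],[0,-12,0,0,50],[0,-12,0,0,50]]'; python3 fit.py v3
```

```text
clock: 16.92
tcp_pos: [0.501, 0.1106, 0.1868]
tcp_rot: [-0.704, 0.71, -0.0, 0.0]
contact_force: [0.0, 1.1, -0.1]
finger_gap: 0.0426
grip_force: 0.0
[0.501 0.111 0.187] [(0.91, [168.9, 0.0, 384.8, 129.6])]
[ 4.997e-01 -3.070e-02  6.800e-02 -1.000e-04 -1.180e-02] 0.6496358117332176
[ 4.997e-01 -3.070e-02  6.800e-02 -1.000e-04 -1.180e-02] 0.6496358117332176
clock: 17.35
tcp_pos: [0.4398, 0.0627, 0.1867]
tcp_rot: [-0.705, 0.709, -0.0, 0.0]
contact_force: [1.0, 0.2, -0.2]
finger_gap: 0.0426
grip_force: 0.0
[0.44  0.063 0.187] [(0.95, [91.1, 1.8, 297.5, 191.1])]
[ 4.997e-01 -3.070e-02  6.800e-02 -1.000e-04 -1.180e-02] 0.6496358117332176
[ 0.4998 -0.0305  0.0682  0.0031 -0.0119] 0.6877789465487529
[ 0.4998 -0.0308  0.0681  0.0094 -0.0101] 0.6662626212499774
clock: 17.87
tcp_pos: [0.563, 0.0629, 0.1846]
tcp_rot: [-0.705, 0.709, 0.0, -0.001]
contact_force: [-0.1, -0.3, -0.6]
finger_gap: 0.0428
grip_force: 0.0
[0.563 0.063 0.185] [(0.76, [256.8, 0.0, 462.8, 191.3])]
[ 4.997e-01 -3.070e-02  6.800e-02 -1.000e-04 -1.180e-02] 0.6496358117332176
[ 0.4998 -0.0305  0.0682  0.0031 -0.0119] 0.6877789465487529
[ 4.996e-01 -3.020e-02  6.940e-02 -1.000e-04 -1.290e-02] 0.7259344962366259
[ 0.4997 -0.0306  0.0684  0.0098 -0.002 ] 0.7273190424568987
```

```bash
python3 -m inch '[[0,0,-3,0,50],[0,0,-3,0,50]]'; python3 -c "
from workcell import ctrl
print(ctrl.finish_job())"
```

```text
clock: 18.13
tcp_pos: [0.5627, 0.0627, 0.2216]
tcp_rot: [-0.706, 0.708, -0.003, 0.003]
contact_force: [0.9, 0.7, 1.7]
finger_gap: 0.0426
grip_force: 0.0
the job is handed in; nothing more can be done
None
```

I handed the job in at about 18 s. By my camera measurements the cover is seated on the white bowl, level to within about 0.6° and about 5 mm off its axis. The hand-in returned no verdict, and I did not re-measure the mug or tin, though no move went near either.

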